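# Idle the chain machine and fit the red forming blade

### The arm

A 6-joint arm with a two-finger parallel gripper is mounted at the origin on the work surface. World frame = base frame: x ahead of the robot, y to its left, z up, the work surface at z = 0. Lengths are in m, angles in rad, forces in N, time in s.
With the tool pointing down it reaches from about 0.35 to 0.975 m from the base axis. Payload 4.9 kg.
Tool frame: the origin (TCP) lies midway between the tips of the shut fingers; the grasp point (between the pads) lies 19 mm behind it (ctrl.hold_point_z is the distance from the TCP to the grasp point, in m); z points along the fingers, y is the line along which they close (so a half turn about z gives the same grasp; the last joint's range is limited). The gripper opens to 85 mm and grips with 20 to 120 N. Pads are 22 mm wide; open, the fingers measure 114 mm over their backs; the gripper's body (76 mm by 85 mm) begins 54 mm behind the grasp point. The pads swing forward as they close: fully open they stand 13 mm farther back than shut.
Start: joints at [0.995, 0.053, 1.613, -0, 1.476, -0.119], TCP at [0.276, 0.561, 0.231] pointing down, gripper open.
Joint ranges: [-3.01, 3.01], [-1.01, 2.22], [0.06, 2.58], [-1.02, 4.17], [0.09, 2.62], [-3.14, 3.14]. Speed limits (rad/s): [2.57, 2.57, 3.14, 3.14, 3.14, 3.14].

### API

Orientations are given as a rotation vector (axis times angle).
In Python, from station import status, viewer, finish_job, ctrl gives the robot as it stands.
- The arm moves only by the shell command python3 -m jog 'ROWS' [FORCE]. ROWS is JSON, a list of rows, each a list of 7 numbers: the turn, a rotation vector about the tool's x, y, z each as a share of 5 degrees, from -1 to 1, then the shift along the tool's x, y, z each as a share of 30 mm, from -1 to 1, then the opening, from -1 (shut) to 1 (fully open). A call has 1 to 5 rows; each row shifts and turns the commanded pose from where the row before left it, along the tool's axes as they then stand; what a row does not reach is not made up. A row lasts 1/8 s, in which the tool goes at most 62.5 mm and 10.7 degrees, less where a joint would pass 70% of its speed; a pose out of reach is approached as far as the arm can. A call with a number of a shift or a turn outside -1 to 1 is refused whole. A call with a gripper value outside its range is refused whole. The fingers move at their own pace and stop on an object; FORCE is the grip in N (left out, the last holds). Time passes only in rows, so rows that do not move let the fingers close. It gives the time, the measured TCP pose, the force, the opening and the grip force at its end, in the units of the state.
- status.get_obs(): the state, without advancing time (a new reading comes with each control period).
- viewer.get_image(name): name is "scene" or "top" or "wrist"; returns a dict with "img" (420x560x3 uint8, red, green, blue), "fovy" (degrees; the focal length in pixels is half the picture's height over the tangent of half this angle, whatever the lens; pixels are square), "cx", "cy" (the principal point, pixels), "distortion" ([k1, k2, p1, p2, k3] as OpenCV has them; the pictures are not rectified), "rvec" (rotation vector, rad) and "tvec" (3), from world to camera coordinates, as OpenCV has them. Camera axes: x right, y down, z forward; pixel columns grow to the right and rows downward; lengths in m; the calibration is good to about 2 mm. A picture is of the moment at which its call begins. There is no depth.
- finish_job(): hands the job in; it is judged then, once.
The state is a dict: "t": time; "q": joint angles; "dq": joint speeds; "effort": joint torques, N m; "tool_pos": TCP position; "tool_rot": TCP orientation; "contact_force": force on the tool from outside, world axes, zero at the start; "wrist_torque": the same for the moment, N m; "opening": finger opening in m; "grip_force": force on a finger pad.
Only numpy, scipy, OpenCV 4.12 (cv2) and the standard library are available. Lean on these libraries where they do the work, as an engineer would, in place of code of your own. Each camera call takes 0.05 s, during which the arm holds its last target. There are 200 camera calls.

### The job

Set the chain machine up for the next chain: first bring the speed lever back to the green idle mark, then lift the red-tabbed forming blade up and off its hook and lower it into the slot of the tool block until it is fully home, without dropping it. Leave the lever at idle, the other two blades on their hooks, and everything else on the bench where it stands.

Things in the scene. Friction and masses are not known exactly. Their poses are not given: they have to be found in the camera images.
- red_blade: Steel plate, 30 mm wide (y) x 10 thick (x) x 124 tall (z up), about 150 g, red tab on top. Origin: centre of the foot's underside. Up from it: solid foot 0-50 mm; open eye, 16 wide, 50-86 mm with a peaked roof; red grip tab 30 x 12 mm, 88-124 mm (grip here). Hangs by its eye on one of the rack's hooks, axes parallel to the rack's. Fits the slot either way round.
- blue_blade: A blade of the same shape with a blue tab, on another hook of the rack; stays hanging.
- yellow_blade: A blade of the same shape with a yellow tab, on another hook of the rack; stays hanging.
- rack: Fixed rack, foot 100 x 210 x 12 mm; origin under its centre. Posts at x=12, y=+-95 mm carry a crossbar. 3 hooks (7 mm bar, y=-75, 0, 75) run level 130 mm up along the rack's -x to x=-54, then tips turn up to x=-64, 148 mm high. Blades hang at x=-38: raise one 14 to 27 mm (best 20), then draw it 45 mm or more along the rack's -x to free it.
- tool_block: Fixed steel block 90 (x) x 110 (y) x 50 mm high, green foot, a slot in the middle of its top. Low screw heads (to 12 mm) at its corners. From its (+x, +y) corner a thin lamp on a bent stem leans outwards over x = 70 to 140, y = 20 to 70 mm, up to 215 mm high. Origin: centre of the underside; z up.
- slot (a point): Centre of the slot's floor, 15 mm above the table; axes as the block's. Slot 14 mm wide (x), 34 mm long (y), 35 mm deep, small chamfer at its mouth (50 mm above the table). The blade's 30 mm width goes along y; fully home, the blade's origin is at this point.
- lever_base: Fixed green box 130 (x) x 70 (y) x 40 mm with two upright dark round plates (55 mm radius about the pivot, to 100 mm high, at y = +-20 mm) beside the lever; rim marks: broad green = idle, white, red = fast. Origin: centre of the underside; z up. The lever swings in its x-z plane.
- lever_pivot (a point): The lever's hinge axis (along the housing's y), 45 mm above the housing's origin.
- lever_knob (a point): Centre of the lever's black ball knob, 24 mm across, on a 9 mm stem 110 mm from the pivot.
- speed_lever (a joint): Lever angle, rad: 0 upright, positive leaning to the housing's +x (away from the robot, fast), negative leaning to -x (towards the robot). Stops at -0.8 and +1.0. Green idle mark at -0.35. Starts between 0.1 and 0.9. Stiff hinge: stays where it is left; about 1.5 N at the knob moves it.
- spool: Copper wire spool, 48 mm across, 40 mm high, standing; origin: centre of underside. Bystander.
- oil_bottle: Small amber oil bottle, 40 mm across, 100 mm high, standing; origin: centre of underside. Bystander.
- collar: Brass collar lying flat, 56 mm across, 18 mm high; origin: centre of underside. Bystander.
- pin_jar: Jar with a steel cap, 52 mm across, 60 mm high; origin: centre of underside. Bystander.
- screwdriver: Screwdriver, 150 mm long, lying on the table along its x, up to 30 mm high. Bystander.
- cup: White ceramic cup, 66 mm across, 70 mm high, upright; origin: centre of underside. Bystander.
Mind the look-alikes: they are no part of the job. Leave any turquoise look-alike of the red_blade alone.

How it is judged:
On the way, in this order (a step that is already met when the one before it is completed fails the run):
1. the speed lever is at the green idle mark (-0.35 rad, within 0.1) (value of joint speed_lever between -0.45 and -0.25 rad), for 0.2 s.
2. the red blade, held in the fingers, is clear of its hook (contact force between the fingers and red_blade above 0.5 N and height (world z) of red_blade above 0.03 m and (x of red_blade in the frame of rack below -0.072 m or height (world z) of red_blade above 0.155 m)), for 0.1 s.
3. the red blade is in the slot, within 8 mm of its floor, while the fingers still hold it (contact force between the fingers and red_blade above 0.5 N and z of red_blade in the frame of slot below 0.008 m and horizontal distance between red_blade and slot below 0.006 m and angle between red_blade's own z axis and vertical below 0.15 rad), for 0.05 s.
At the end, for the whole second after the job is handed in: Lever within 0.1 rad of the idle mark (-0.35); red blade released, at rest in the slot, within 4 mm of its floor and 5 mm of its centre, under 0.15 rad off upright; other blades within 20 mm, bystanders within 30 mm of where they began (all of step 1 and z of red_blade in the frame of slot below 0.004 m and horizontal distance between red_blade and slot below 0.005 m and angle between red_blade's own z axis and vertical below 0.15 rad and linear speed of red_blade below 0.02 m/s and distance of each of blue_blade, yellow_blade from where it was at the start of the episode below 0.02 m and distance of each of spool, oil_bottle, collar, pin_jar, screwdriver, cup from where it was at the start of the episode below 0.03 m); the robot touches nothing.
It fails at once if another blade is taken or knocked from its hook (moved more than 40 mm) (distance of any of blue_blade, yellow_blade from where it was at the start of the episode above 0.04 m).
It fails at once if a bystander is pushed more than 50 mm or knocked over (distance of any of spool, oil_bottle, collar, pin_jar, screwdriver, cup from where it was at the start of the episode above 0.05 m or angle between any of spool, oil_bottle, pin_jar, cup's own z axis and vertical above 0.7 rad).
It also fails if it takes over 58 s, if anything falls off the work surface, if the arm or the gripper's body presses on something with over 40 N, if the wrist force passes 120 N, or if a joint passes its speed limit or range.

## Working session

There is one attempt and no reset: what is moved stays moved. The work goes in short steps, Python scripts to look and compute and a shell command to move; the robot and the scene stay as the last step left them, time stands still between calls to the robot, and variables do not carry over. Pictures are saved under pics/ and viewed, at most 10 in all, crops included, and the job is handed in when it is done.

```bash
ls; mkdir -p pics; python3 - <<'E'
from station import status, viewer
import cv2,pickle
d={}
for n in("scene","top","wrist"):
    v=viewer.get_image(n);d[n]=v
    cv2.imwrite(f'pics/{n}0.png',cv2.cvtColor(v['img'],cv2.COLOR_RGB2BGR))
    print(n,v['fovy'],v['cx'],v['cy'],v['distortion'],v['rvec'],v['tvec'])
pickle.dump(d,open('v0.pkl','wb'))
print(status.get_obs())
E
```

```text
pics
scene 47.333501898026384 277.7923013265967 201.52998982783572 [-0.05560616  0.          0.          0.          0.        ] [ 2.35490193  0.75106614 -0.24517112] [-0.4518803  -0.16295607  1.52687064]
top 57.734982667805866 281.62831237249907 206.1991334370843 [-0.00261676  0.          0.          0.          0.        ] [ 2.18805717 -2.16978598  0.10545568] [-0.00561513  0.54927476  0.95064725]
wrist 62.20163707395591 283.73705306802583 213.7332707474852 [0.01070559 0.         0.         0.         0.        ] [-2.42062937 -1.50925608 -0.24615494] [-0.62406335 -0.04219709  0.38151249]
{'t': 0.15, 'q': array([ 9.94989019e-01,  5.32303255e-02,  1.61400733e+00, -5.97720729e-06,
        1.47605216e+00, -1.19033402e-01]), 'dq': array([-0.00090771, -0.00108388, -0.00396815,  0.00013473, -0.00050247,
       -0.00032456]), 'effort': array([-1.54729591e-04, -3.94239092e+01, -3.70724308e+01, -1.45262775e-04,
        4.66801939e-03, -1.14896969e-05]), 'tool_pos': array([0.27539777, 0.56048166, 0.23031273]), 'tool_rot': array([-7.11146834e-01, -3.05945634e+00,  2.50933853e-03]), 'contact_force': array([-0.48970855, -0.2801281 ,  0.44162158]), 'wrist_torque': array([0.00276601, 0.01692436, 0.04948645]), 'grip_force': 0.0, 'opening': 0.08541734739661214}
```

View pics/scene0.png

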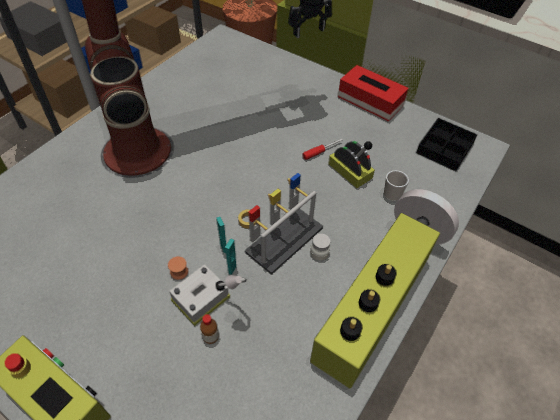

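View pics/top0.png

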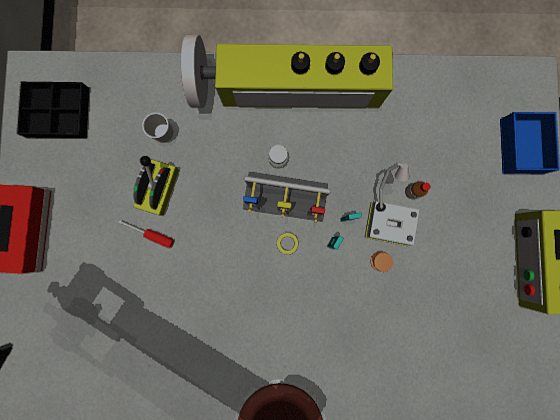

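Scene: lever housing around scene (352,163) / top (155,185). Rack is at top (287,195) with red tab near (318,210), and the block at top (393,223). Two turquoise look-alikes stand between rack and block. Next I'll zoom in.

```bash
cat > h.py <<'E'
import numpy as np,cv2,pickle
def cam(v):
    f=v['img'].shape[0]/2/np.tan(np.radians(v['fovy'])/2)
    K=np.array([[f,0,v['cx']],[0,f,v['cy']],[0,0,1]]);return K,np.array(v['distortion'],float),np.array(v['rvec'],float),np.array(v['tvec'],float)
def ray(v,p):
    K,D,r,t=cam(v);R=cv2.Rodrigues(r)[0]
    u=cv2.undistortPoints(np.array([[p]],float),K,D)[0,0]
    return -R.T@t, R.T@np.array([u[0],u[1],1])
def onz(v,p,z):
    o,d=ray(v,p);return o+d*(z-o[2])/d[2]
def tri(v1,p1,v2,p2):
    o1,d1=ray(v1,p1);o2,d2=ray(v2,p2)
    s=np.linalg.lstsq(np.c_[d1,-d2],o2-o1,rcond=None)[0]
    a,b=o1+d1*s[0],o2+d2*s[1];return (a+b)/2,np.linalg.norm(a-b)
def proj(v,P):
    K,D,r,t=cam(v);return cv2.projectPoints(np.array(P,float).reshape(-1,1,3),r,t,K,D)[0][:,0]
def crop(v,x,y,w,h,W,H):
    return cv2.resize(cv2.cvtColor(v['img'],cv2.COLOR_RGB2BGR)[y:y+h,x:x+w],(W,H),interpolation=cv2.INTER_CUBIC)
E
python3 - <<'E'
from h import *
d=pickle.load(open('v0.pkl','rb'));t,s=d['top'],d['scene']
a=np.hstack([crop(t,115,145,80,60,400,300),crop(t,235,165,100,75,400,300)])
b=np.hstack([crop(t,330,155,100,75,400,300),crop(s,320,130,80,60,400,300)])
b2=np.vstack([a,b]);cv2.imwrite('pics/c1.png',b2)
a=np.hstack([crop(s,235,165,100,75,400,300),crop(s,155,210,100,75,400,300)])
cv2.imwrite('pics/c2.png',a)
E
```

```text
(no output)
```

View pics/c1.png

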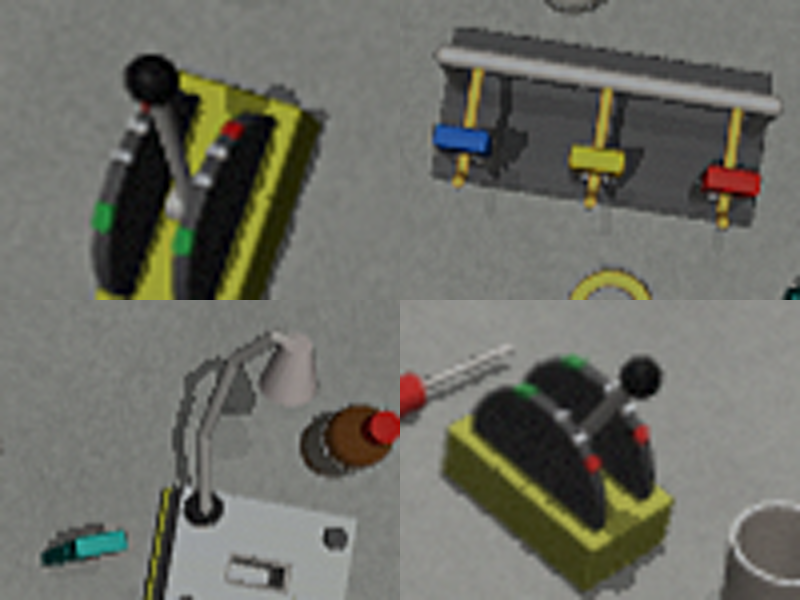

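View pics/c2.png

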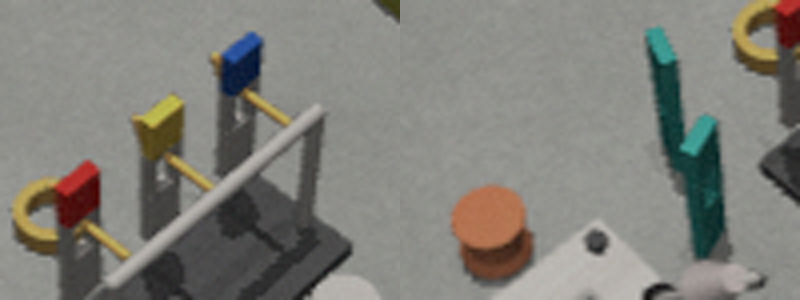

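The crops show the knob at top (145,160), the lever leaning to fast, the red tab on the hook at top right, and the slot at top (394,223). Now measuring.

```bash
python3 - <<'E'
from h import *
np.set_printoptions(precision=4,suppress=True)
d=pickle.load(open('v0.pkl','rb'));t,s=d['top'],d['scene']
def mask(v,lo,hi,box):
    h=cv2.cvtColor(v['img'],cv2.COLOR_RGB2HSV);m=cv2.inRange(h,lo,hi);z=np.zeros_like(m);x,y,w,hh=box;z[y:y+hh,x:x+w]=m[y:y+hh,x:x+w];return z
def cen(m): 
    n,l,st,c=cv2.connectedComponentsWithStats(m);i=1+np.argmax(st[1:,4]);return c[i],st[i]
# tabs
for n,lo,hi in(('red',(0,150,60),(6,255,255)),('yel',(24,150,60),(32,255,255)),('blu',(105,150,60),(125,255,255))):
    a=cen(mask(t,lo,hi,(235,165,100,60)));b=cen(mask(s,lo,hi,(240,165,70,70)))
    print(n,a,b)
    pts=np.argwhere(mask(t,lo,hi,(235,165,100,60)))[:,::-1].astype(np.float32);print(' rect',cv2.minAreaRect(pts),tri(t,a[0],s,b[0]),'top@.171',onz(t,a[0],.171))
# knob: dark
a=cen(mask(t,(0,0,0),(180,255,45),(136,152,20,16)));b=cen(mask(s,(0,0,0),(180,255,45),(358,138,20,15)))
print('knob',a,b,tri(t,a[0],s,b[0]))
# slot/block top: light
m=mask(t,(0,0,140),(180,40,255),(365,200,60,50));c=cen(m);print('block',c)
n,l,st,cc=cv2.connectedComponentsWithStats(m);m2=((l==1+np.argmax(st[1:,4]))*255).astype(np.uint8)
cnt=max(cv2.findContours(m2,cv2.RETR_EXTERNAL,cv2.CHAIN_APPROX_NONE)[0],key=cv2.contourArea)
r=cv2.minAreaRect(cnt);print(r,'ctr',onz(t,r[0],.05));bp=np.array([onz(t,p,.05) for p in cv2.boxPoints(r)]);print(bp)
# lever box yellow-green
m=mask(t,(25,100,40),(40,255,255),(120,145,75,80));c=cen(m);print('lev',c)
cnt=max(cv2.findContours(m,cv2.RETR_EXTERNAL,cv2.CHAIN_APPROX_NONE)[0],key=cv2.contourArea)
# green marks
for v,bx in((t,(130,170,30,40)),(s,(335,135,50,40))):
    m=mask(v,(50,120,60),(75,255,255),bx);n,l,st,cc=cv2.connectedComponentsWithStats(m);print('green',[(x[4],c) for x,c in zip(st[1:],cc[1:])])
    m=mask(v,(0,150,60),(6,255,255),(bx[0],bx[1]-10,bx[2]+10,bx[3]+10));n,l,st,cc=cv2.connectedComponentsWithStats(m);print('redm',[(x[4],c) for x,c in zip(st[1:],cc[1:])])
# crossbar ends top crop(400+40,50),(400+375,105) scale4 ; scene crop (320,108),(115,280)
e=[((235+40/4,165+53/4),(235+320/4,165+110/4)),((235+375/4,165+105/4),(235+113/4,165+280/4))]
E1=[tri(t,p,s,q) for p,q in e];print(E1)
cv2.imwrite('pics/c3.png',np.vstack([np.hstack([crop(t,125,150,64,80,400,500),crop(t,362,195,60,75,400,500)])]))
E
```

```text
red (array([317.7895, 209.6053]), array([311, 206,  14,   8,  76], dtype=int32)) (array([253.9217, 212.9391]), array([249, 206,  11,  16, 115], dtype=int32))
 rect ((317.729736328125, 209.6216278076172), (13.1519193649292, 5.589565753936768), 9.462321281433105) (array([ 0.5314, -0.0794,  0.1574]), np.float64(0.0021832877942421394)) top@.171 [ 0.5294 -0.0787  0.171 ]
yel (array([283.9452, 204.3699]), array([277, 201,  14,   8,  73], dtype=int32)) (array([276.6, 193.5]), array([274, 191,   6,   5,  10], dtype=int32))
 rect ((284.47039794921875, 201.49549865722656), (67.89179229736328, 29.421775817871094), 8.615649223327637) (array([ 0.5431, -0.0031,  0.1661]), np.float64(0.006285641143531299)) top@.171 [ 0.5402 -0.005   0.171 ]
blu (array([249.8873, 199.2676]), array([243, 196,  14,   7,  71], dtype=int32)) (array([294.2353, 179.2157]), array([291, 174,   9,  15,  51], dtype=int32))
 rect ((249.70730590820312, 199.13412475585938), (13.141352653503418, 5.411145210266113), 6.340191841125488) (array([0.5518, 0.07  , 0.1599]), np.float64(0.00018660701712038758)) top@.171 [0.5507 0.0692 0.1
[... 442 characters left out ...]
05  ]
[[ 0.4732 -0.219   0.05  ]
 [ 0.5618 -0.2363  0.05  ]
 [ 0.5428 -0.3453  0.05  ]
 [ 0.4545 -0.3272  0.05  ]]
lev (array([156.6826, 188.661 ]), array([133, 159,  43,  56, 649], dtype=int32))
green [(np.int32(21), array([135.3333, 188.    ])), (np.int32(19), array([151.3158, 192.6842]))]
redm [(np.int32(1), array([144., 166.])), (np.int32(9), array([161.4444, 170.5556]))]
green [(np.int32(5), array([354.2, 142.4])), (np.int32(8), array([344.75, 147.75]))]
redm [(np.int32(6), array([367.6667, 156.5   ])), (np.int32(9), array([358.1111, 162.3333]))]
[(array([0.6057, 0.086 , 0.1279]), np.float64(0.0045883243502417535)), (array([ 0.577 , -0.1061,  0.1321]), np.float64(0.005369648893043173))]
```

View pics/c3.png

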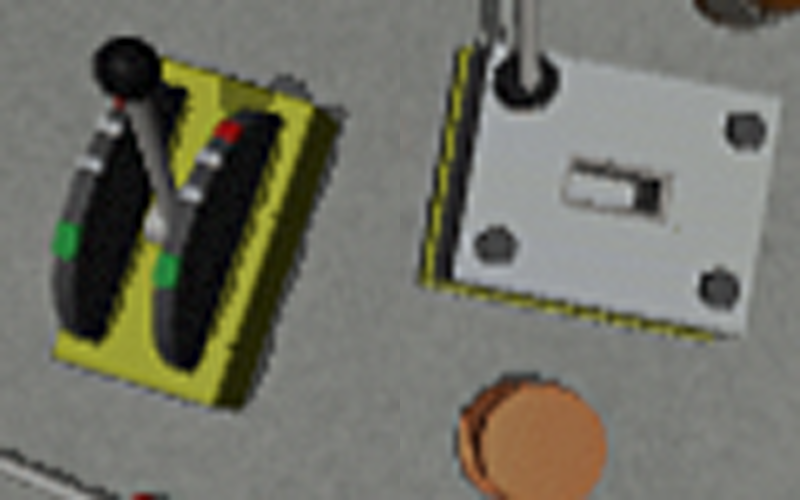

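```bash
cat >> h.py <<'E'
from scipy.spatial.transform import Rotation as Ro
def go(target,yaw_deg,obs=None):
    """yaw_deg: world angle of the tool's y line (mod 180, relative to world y)."""
    from station import status
    o=status.get_obs();R=Ro.from_rotvec(o['tool_rot']);p=np.array(o['tool_pos'])
    best=None
    for a in(yaw_deg,yaw_deg+180):
        y=np.array([-np.sin(np.radians(a)),np.cos(np.radians(a)),0]);z=np.array([0,0,-1.]);x=np.cross(y,z)
        w=(R.inv()*Ro.from_matrix(np.c_[x,y,z])).as_rotvec(degrees=True)
        if best is None or np.linalg.norm(w)<np.linalg.norm(best[0]):best=(w,np.c_[x,y,z])
    w,T=best
    print('tcp',p.round(4),'t',o['t'],'turn deg',w.round(2),'shares of5',(w/5).round(2))
    print('shift/30 in final axes',(T.T@(np.array(target)-p)/.03).round(2),' in present axes',(R.as_matrix().T@(np.array(target)-p)/.03).round(2), 'q6',o['q'][5].round(2),'grip',o['opening'].round(4),o['grip_force'])
E
python3 - <<'E'
from h import *
np.set_printoptions(precision=4,suppress=True)
d=pickle.load(open('v0.pkl','rb'));t,s=d['top'],d['scene']
zg=.045+.055*np.cos(.35)
L=onz(t,(135.3,188),zg);Rr=onz(t,(151.3,192.7),zg);u=(L-Rr)[:2];print('len',np.linalg.norm(u),'yaw',np.degrees(np.arctan2(-u[0],u[1])))
# front box edge lower, z=.04: crop coords /6.25 + (125,150)
c=lambda x,y:(125+(x+.5)/6.25-.5,150+(y+.5)/6.25-.5)
A=onz(t,c(55,357),.04);B=onz(t,c(213,405),.04);C=onz(t,c(318,105),.04)
print('front',A,B,np.degrees(np.arctan2(-(A-B)[0],(A-B)[1])),np.linalg.norm(A-B),'side',np.degrees(np.arctan2((C-B)[1],(C-B)[0])),np.linalg.norm(C-B))
yaw=np.radians(-16)
for yd in(-14,-16,-18):
    y=np.radians(yd);ex=np.array([np.cos(y),np.sin(y),0]);ey=np.array([-np.sin(y),np.cos(y),0])
    M=(L+Rr)/2;piv1=M+ex*.055*np.sin(.35);piv2=((A+B)/2)+ex*.065
    piv2b=(A+C)/2
    for pv in(piv1,piv2,piv2b):
        pv=pv.copy();pv[2]=.045
        o,dd=ray(t,c(127,67));P=o+dd*((pv-o)@ey)/(dd@ey);r=P-pv
        print(yd,'piv',pv,'knob',P,'len',np.linalg.norm(r),'th',np.arctan2(r@ex,r[2]))
E
```

```text
len 0.03987489492341082 yaw -15.864054869917938
front [0.5434 0.3717 0.04  ] [0.5246 0.3075 0.04  ] -16.331236072099486 0.06682493261977918 side -17.26643297995443 0.1282322762964347
-14 piv [0.596  0.3236 0.045 ] knob [0.6414 0.3123 0.1386] len 0.10457905306598228 th 0.463305434541856
-14 piv [0.5971 0.3239 0.045 ] knob [0.6417 0.3127 0.1372] len 0.1030233992496312 th 0.46231589628869124
-14 piv [0.5952 0.3206 0.045 ] knob [0.6397 0.3095 0.1464] len 0.11128729896774585 th 0.4248305319796137
-16 piv [0.5959 0.3229 0.045 ] knob [0.6402 0.3102 0.1443] len 0.10944487689068645 th 0.4349144159973839
-16 piv [0.5965 0.3217 0.045 ] knob [0.6397 0.3093 0.1469] len 0.11130783399340415 th 0.4151601373610675
-16 piv [0.5952 0.3206 0.045 ] knob [0.6389 0.308  0.1504] len 0.11475814630582677 th 0.4070428062776117
-18 piv [0.5957 0.3223 0.045 ] knob [0.639  0.3082 0.1499] len 0.11433458229975192 th 0.4100283909723934
-18 piv [0.5958 0.3195 0.045 ] knob [0.6377 0.3059 0.1563] len 0.11970221996951096 th 0.3763122587310576
-18 piv [0.5952 0.3206 0.045 ] knob [0.6381 0.3066 0.1543] len 0.11822185052123814 th 0.3910209913333996
```

```bash
python3 -c "
from h import *
go([.640,.309,.22],-16.2)"
```

```text
tcp [0.2754 0.5605 0.2303] t 0.15 turn deg [-0.1  -0.02 -9.97] shares of5 [-0.02 -0.   -1.99]Traceback (most recent call last):
  File "<string>", line 3, in <module>
    go([.640,.309,.22],-16.2)
    ~~^^^^^^^^^^^^^^^^^^^^^^^
  File "h.py", line 31, in go
    print('shift/30 in final axes',(T.T@(np.array(target)-p)/.03).round(2),' in present axes',(R.as_matrix().T@(np.array(target)-p)/.03).round(2), 'q6',o['q'][5].round(2),'grip',o['opening'].round(4),o['grip_force'])
                                                                                                                                                                                  ^^^^^^^^^^^^^^^^^^
AttributeError: 'float' object has no attribute 'round'
```

```bash
sed -i "s/o\['opening'\].round(4)/round(o['opening'],4)/" h.py
python3 -m jog '[[0,0,-1,0,0,0,1],[0,0,-1,0,0,0,1],[0,0,0,0,0,0,1]]'; python3 -c "
from h import *
go([.640,.309,.22],-16.2)"
```

```text
t: 0.52
tool_pos: [0.2755, 0.5607, 0.2308]
tool_rot: [-0.443, -3.11, 0.001]
contact_force: [-0.3, -0.2, -0.2]
opening: 0.0856
grip_force: 0.0
tcp [0.2755 0.5607 0.2308] t 0.525 turn deg [-0.04 -0.01 -0.03] shares of5 [-0.01 -0.   -0.01]
shift/30 in final axes [-14.01  -4.67   0.36]  in present axes [-14.01  -4.66   0.36] q6 -0.29 grip 0.0856 0.0
```

```bash
python3 -m jog '[[0,0,0,-0.93,-0.31,0.02,1],[0,0,0,-0.93,-0.31,0.02,1],[0,0,0,-0.93,-0.31,0.02,1],[0,0,0,-0.93,-0.31,0.02,1],[0,0,0,-0.93,-0.31,0.02,1]]' >/dev/null
python3 -m jog '[[0,0,0,-0.93,-0.31,0.02,1],[0,0,0,-0.93,-0.31,0.02,1],[0,0,0,-0.93,-0.31,0.02,1],[0,0,0,-0.93,-0.31,0.02,1],[0,0,0,-0.93,-0.31,0.02,1]]' >/dev/null
python3 -m jog '[[0,0,0,-0.93,-0.31,0.02,1],[0,0,0,-0.93,-0.31,0.02,1],[0,0,0,-0.93,-0.31,0.02,1],[0,0,0,-0.93,-0.31,0.02,1],[0,0,0,0,0,0,1]]'
python3 - <<'E'
from h import *
from station import viewer
v=viewer.get_image('wrist');pickle.dump(v,open('w1.pkl','wb'))
cv2.imwrite('pics/w1.png',cv2.cvtColor(v['img'],cv2.COLOR_RGB2BGR))
print(proj(v,[[.640,.309,.145],[.596,.3222,.045]]))
go([.640,.309,.128],-16.2)
E
```

```text
t: 2.4
tool_pos: [0.616, 0.3255, 0.2224]
tool_rot: [-0.447, -3.109, 0.001]
contact_force: [-1.1, -0.0, 0.2]
opening: 0.0857
grip_force: 0.0
[[270.5824412  261.91179915]
 [274.25693298 168.88526874]]
tcp [0.6151 0.3264 0.2225] t 2.45 turn deg [-0.01 -0.05 -0.08] shares of5 [-0.   -0.01 -0.02]
shift/30 in final axes [-0.96 -0.33  3.15]  in present axes [-0.96 -0.32  3.15] q6 -0.91 grip 0.0856 0.0
```

View pics/w1.png

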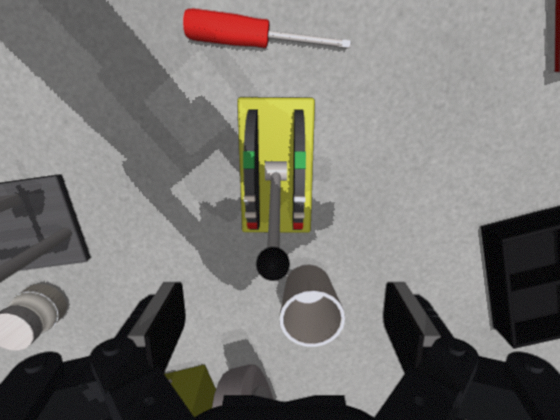

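Knob at (272,263), within 2 px of the prediction. Descend and grip it.

```bash
python3 -m jog '[[0,0,0,-0.96,-0.32,0,1],[0,0,0,0,0,1,1],[0,0,0,0,0,1,1],[0,0,0,0,0,1,1],[0,0,0,0,0,0.1,1]]' 
python3 -m jog '[[0,0,0,0,0,0,-1],[0,0,0,0,0,0,-1],[0,0,0,0,0,0,-1],[0,0,0,0,0,0,-1],[0,0,0,0,0,0,-1]]' 30
python3 -c "
from h import *
go([.5598,.3327,.1293],-16.2)"
```

```text
t: 3.08
tool_pos: [0.637, 0.3098, 0.1265]
tool_rot: [-0.44, -3.105, 0.004]
contact_force: [-0.2, 0.0, -0.2]
opening: 0.0853
grip_force: 0.0
t: 3.7
tool_pos: [0.6404, 0.3102, 0.1314]
tool_rot: [0.442, 3.108, 0.002]
contact_force: [0.6, 0.6, 4.4]
opening: 0.022
grip_force: 29.3
tcp [0.6404 0.3102 0.1314] t 3.7 turn deg [0.1  0.12 0.02] shares of5 [0.02 0.02 0.  ]
shift/30 in final axes [ 2.79 -0.03  0.07]  in present axes [ 2.79 -0.03  0.07] q6 -0.94 grip 0.022 29.292382299900055
```

```bash
python3 -m jog '[[0,0,0,0.7,-0.01,-0.24,-1],[0,0,0,0.7,-0.01,-0.09,-1],[0,0,0,0.7,-0.01,0.04,-1],[0,0,0,0.7,0,0.18,-1],[0,0,0,0,0,0,-1]]'
python3 -m jog '[[0,0,0,0,0,0,-1],[0,0,0,0,0,0,-1]]'
python3 -c "
from h import *
go([.5598,.3327,.1293],-16.2)"
```

```text
t: 4.32
tool_pos: [0.5579, 0.3346, 0.1345]
tool_rot: [0.439, 3.11, 0.007]
contact_force: [-0.8, 5.1, 3.4]
opening: 0.0222
grip_force: 29.4
t: 4.58
tool_pos: [0.559, 0.3343, 0.1348]
tool_rot: [0.44, 3.109, 0.007]
contact_force: [-0.6, 6.0, 3.9]
opening: 0.022
grip_force: 29.4
tcp [0.559  0.3343 0.1348] t 4.575 turn deg [0.26 0.05 0.09] shares of5 [0.05 0.01 0.02]
shift/30 in final axes [-0.04 -0.04  0.18]  in present axes [-0.04 -0.05  0.18] q6 -0.87 grip 0.022 29.37677264213562
```

```bash
python3 -m jog '[[0,0,0,0,0,0,1],[0,0,0,0,0,0,1],[0,0,0,0,0,0,1],[0,0,0,0,0,0,1],[0,0,0,0,0,-1,1]]' >/dev/null
python3 -m jog '[[0,0,0,0,0,-1,1],[0,0,0,0,0,-1,1],[0,0,0,0,0,-1,1],[0,0,0,0,0,0,1],[0,0,0,0,0,0,1]]'
python3 - <<'E'
from h import *
from station import viewer
w=viewer.get_image('wrist')
P=[[.5598,.3327,.1483]];print(proj(w,P))
ex=np.array([np.cos(np.radians(-16.2)),np.sin(np.radians(-16.2)),0])
for th in(-.45,-.35,-.25):print(th,proj(w,np.array([.596,.3222,.045])+.11*(np.sin(th)*ex+np.array([0,0,np.cos(th)]))))
cv2.imwrite('pics/w2.png',crop(w,200,100,160,140,800,600) if 0 else cv2.cvtColor(w['img'],cv2.COLOR_RGB2BGR))
g=cv2.inRange(cv2.cvtColor(w['img'],cv2.COLOR_RGB2GRAY),0,30);n,l,st,c=cv2.connectedComponentsWithStats(g)
print([(x.tolist(),y.round(1)) for x,y in zip(st[1:],c[1:]) if x[4]>150])
go([.5294,-.0787,.25],-8.2)
E
```

```text
t: 5.82
tool_pos: [0.5582, 0.3321, 0.2518]
tool_rot: [-0.442, -3.109, 0.002]
contact_force: [-0.9, -0.3, -0.4]
opening: 0.0852
grip_force: 0.0
[[285.12008388 214.69432614]]
-0.45 [[285.16135437 200.07559694]]
-0.35 [[285.14214286 214.67394738]]
-0.25 [[285.1188109  229.33355281]]
[([551, 0, 9, 134, 831], array([555.4,  67.5])), ([270, 211, 34, 37, 751], array([288.1, 225.4])), ([0, 240, 560, 180, 37817], array([336.1, 362.4]))]
tcp [0.5579 0.332  0.251 ] t 5.875 turn deg [-0.1  -0.14 -7.98] shares of5 [-0.02 -0.03 -1.6 ]
shift/30 in final axes [ -1.01 -13.68   0.03]  in present axes [ -2.9  -13.41   0.05] q6 -0.87 grip 0.0856 0.0
```

View pics/w2.png

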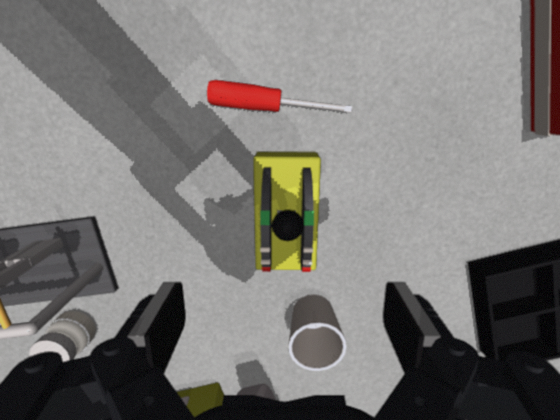

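The knob is at (288,226), slightly short of the predicted row 215. I'll check it against the green marks.

```bash
python3 - <<'E'
from h import *
from station import viewer
w=viewer.get_image('wrist');t=viewer.get_image('top')
ex=np.array([np.cos(np.radians(-16.2)),np.sin(np.radians(-16.2)),0]);ey=np.array([-ex[1],ex[0],0])
pv=np.array([.596,.3222,.045])
up=np.array([0,0,1])
def pt(th,r,y):return pv+r*(np.sin(th)*ex+np.cos(th)*up)+y*ey
def cc(v,lo,hi,box):
    m=cv2.inRange(cv2.cvtColor(v['img'],cv2.COLOR_RGB2HSV),lo,hi);x,y,a,b=box;n,l,st,c=cv2.connectedComponentsWithStats(m[y:y+b,x:x+a]);return [(s[4],(q+[x,y]).round(1),s[:4]) for s,q in zip(st[1:],c[1:]) if s[4]>6]
print('wrist green',cc(w,(50,120,40),(80,255,255),(230,140,110,140)),'pred',proj(w,[pt(-.35,.055,.02),pt(-.35,.055,-.02)]))
print('wrist red',cc(w,(0,120,40),(8,255,255),(230,240,110,40)))
print('yellow box',cc(w,(24,100,40),(40,255,255),(230,140,110,140)),'pred',proj(w,[[*(pv+ex*a+ey*b)[:2],.04] for a in(-.065,.065) for b in(-.035,.035)]))
k=cc(t,(0,0,0),(180,255,30),(125,150,45,55));print('top dark',k,'pred',[proj(t,pt(th,.11,0)) for th in(-.45,-.35,-.25)])
k=(288.1,225.4)
o,dd=ray(w,k);P=o+dd*((pv-o)@ey)/(dd@ey)
for th in np.arange(-.5,-.1,.05):print(round(th,2),proj(w,pt(th,.11,0)))
E
```

```text
wrist green [(np.int32(126), array([265.1, 217.8]), array([31, 71, 10, 15], dtype=int32)), (np.int32(137), array([308.4, 218.5]), array([74, 72, 10, 14], dtype=int32))] pred [[307.43741427 216.72526274]
 [263.24364293 216.64453107]]
wrist red [(np.int32(35), array([266.3, 269.3]), array([32, 27,  9,  5], dtype=int32)), (np.int32(40), array([305.9, 269.8]), array([72, 27,  9,  6], dtype=int32))]
yellow box [(np.int32(3730), array([285.9, 189.8]), array([ 24,  13,  67, 118], dtype=int32)), (np.int32(1003), array([285.8, 253.5]), array([41, 89, 31, 42], dtype=int32))] pred [[250.93292768 155.5151325 ]
 [319.78301489 155.61490376]
 [254.2530469  270.06513395]
 [315.87932676 270.19800579]]
top dark [(np.int32(451), array([138.9, 186.8]), array([ 0, 13, 30, 41], dtype=int32)), (np.int32(272), array([159.3, 186.7]), array([25, 18, 20, 37], dtype=int32))] pred [array([[132.00522195, 199.80069371]]), array([[132.72519267, 195.27982146]]), array([[133.68122167, 190.62236318]])]
-0.5 [[285.56044502 193.63080763]]
-0.45 [[285.55077885 200.82205851]]
-0.4 [[285.53984577 208.11028816]]
-0.35 [[285.5276998  215.45506544]]
-0.3 [[285.51440578 222.81515626]]
-0.25 [[285.50003853 230.1490857 ]]
-0.2 [[285.48468188 237.41570755]]
-0.15 [[285.4684274  244.57476474]]
```

Lever is at about -0.28: inside the band, but near its edge. Regrip and pull ~8 mm more.

```bash
python3 -m jog '[[0,0,0,-0.3,0,1,1],[0,0,0,0,0,1,1],[0,0,0,0,0,1,1],[0,0,0,0,0,0.98,1],[0,0,0,0,0,0,1]]'
python3 -m jog '[[0,0,0,0,0,0,-1],[0,0,0,0,0,0,-1],[0,0,0,0,0,0,-1],[0,0,0,0,0,0,-1],[0,0,0,0,0,0,-1]]' 30
python3 -m jog '[[0,0,0,0.3,0,0.06,-1],[0,0,0,0,0,0,-1],[0,0,0,0,0,0,-1],[0,0,0,0,0,0,-1]]' 
python3 -m jog '[[0,0,0,0,0,0,1],[0,0,0,0,0,0,1],[0,0,0,0,0,0,1],[0,0,0,0,0,0,1],[0,0,0,0,0,-1,1]]' >/dev/null
python3 -m jog '[[0,0,0,0,0,-1,1],[0,0,0,0,0,-1,1],[0,0,0,0,0,-1,1],[0,0,0,0,0,0,1],[0,0,0,0,0,0,1]]'
python3 - <<'E'
from h import *
from station import viewer
w=viewer.get_image('wrist')
ex=np.array([np.cos(np.radians(-16.2)),np.sin(np.radians(-16.2)),0]);pv=np.array([.596,.3222,.045])
for th in(-.45,-.35,-.25):print(th,proj(w,pv+.11*(np.sin(th)*ex+np.array([0,0,np.cos(th)]))))
print('green',proj(w,pv+.055*(np.sin(-.35)*ex+np.array([0,0,np.cos(.35)]))))
m=cv2.inRange(cv2.cvtColor(w['img'],cv2.COLOR_RGB2HSV),(50,120,40),(80,255,255));n,l,st,c=cv2.connectedComponentsWithStats(m);print([(x[:4].tolist(),y.round(1)) for x,y in zip(st[1:],c[1:]) if x[4]>50])
g=cv2.inRange(cv2.cvtColor(w['img'],cv2.COLOR_RGB2GRAY),0,30);n,l,st,c=cv2.connectedComponentsWithStats(g)
print([(x.tolist(),y.round(1)) for x,y in zip(st[1:],c[1:]) if x[4]>150])
go([.5294,-.0787,.25],-8.2)
E
```

```text
t: 6.6
tool_pos: [0.5646, 0.3286, 0.1291]
tool_rot: [-0.441, -3.103, 0.007]
contact_force: [-0.3, -0.5, -0.3]
opening: 0.0854
grip_force: 0.0
t: 7.22
tool_pos: [0.5683, 0.3317, 0.1355]
tool_rot: [0.441, 3.107, 0.008]
contact_force: [1.5, 4.9, 1.0]
opening: 0.0219
grip_force: 29.3
t: 7.72
tool_pos: [0.5592, 0.3343, 0.1323]
tool_rot: [0.441, 3.109, 0.008]
contact_force: [2.3, 6.0, -3.4]
opening: 0.0217
grip_force: 30.0
t: 8.98
tool_pos: [0.5581, 0.3321, 0.2506]
tool_rot: [-0.442, -3.109, 0.001]
contact_force: [0.1, -0.1, -0.5]
opening: 0.0851
grip_force: 0.0
-0.45 [[285.14719423 200.50102643]]
-0.35 [[285.12787264 215.16104148]]
-0.25 [[285.10439087 229.88050871]]
green [[284.95532564 216.377998  ]]
[([260, 211, 10, 14], array([264.8, 217.7])), ([304, 211, 10, 15], array([308.4, 218.4]))]
[([552, 0, 8, 133, 730], array([555.8,  68.2])), ([271, 198, 33, 30, 735], array([287.9, 212.2])), ([0, 241, 560, 179, 37750], array([336.2, 362.6]))]
tcp [0.5579 0.332  0.2499] t 9.025 turn deg [-0.1  -0.14 -7.98] shares of5 [-0.02 -0.03 -1.6 ]
shift/30 in final axes [ -1.01 -13.68  -0.  ]  in present axes [ -2.9  -13.41   0.02] q6 -0.87 grip 0.0855 0.0
```

```bash
python3 -m jog '[[0,0,-0.8,0,0,0,0.4],[0,0,-0.8,0,0,0,0.4],[0,0,0,-0.07,-0.98,0,0.4],[0,0,0,-0.07,-0.98,0,0.4],[0,0,0,-0.07,-0.98,0,0.4]]' >/dev/null
python3 -m jog '[[0,0,0,-0.07,-0.98,0,0.4],[0,0,0,-0.07,-0.98,0,0.4],[0,0,0,-0.07,-0.98,0,0.4],[0,0,0,-0.07,-0.98,0,0.4],[0,0,0,-0.07,-0.98,0,0.4]]' >/dev/null
python3 -m jog '[[0,0,0,-0.07,-0.98,0,0.4],[0,0,0,-0.07,-0.98,0,0.4],[0,0,0,-0.07,-0.98,0,0.4],[0,0,0,-0.07,-0.98,0,0.4],[0,0,0,-0.07,-0.98,0,0.4]]' >/dev/null
python3 -m jog '[[0,0,0,-0.07,-0.98,0,0.4],[0,0,0,0,0,0,0.4],[0,0,0,0,0,0,0.4]]'
python3 - <<'E'
from h import *
from station import viewer
w=viewer.get_image('wrist');t=viewer.get_image('top');pickle.dump((w,t),open('v3.pkl','wb'))
cv2.imwrite('pics/w3.png',cv2.cvtColor(w['img'],cv2.COLOR_RGB2BGR))
m=cv2.inRange(cv2.cvtColor(w['img'],cv2.COLOR_RGB2HSV),(0,150,60),(6,255,255));n,l,st,c=cv2.connectedComponentsWithStats(m);print([(x.tolist(),y.round(1)) for x,y in zip(st[1:],c[1:]) if x[4]>50])
print(proj(w,[.5294,-.0787,.171]))
go([.5294,-.0787,.19],-8.2)
E
```

```text
t: 11.28
tool_pos: [0.5287, -0.0787, 0.2507]
tool_rot: [-0.224, -3.132, -0.001]
contact_force: [0.2, -0.1, -0.8]
opening: 0.0592
grip_force: 0.0
[([263, 206, 44, 29, 1158], array([284.3, 220.6])), ([13, 283, 29, 24, 459], array([ 26.6, 294.9]))]
[[283.51067556 224.95207196]]
tcp [ 0.529  -0.0783  0.2513] t 11.375 turn deg [ 0.03 -0.06  0.09] shares of5 [ 0.01 -0.01  0.02]
shift/30 in final axes [-0.02 -0.01  2.04]  in present axes [-0.02 -0.01  2.04] q6 -1.72 grip 0.0599 0.0
```

View pics/w3.png

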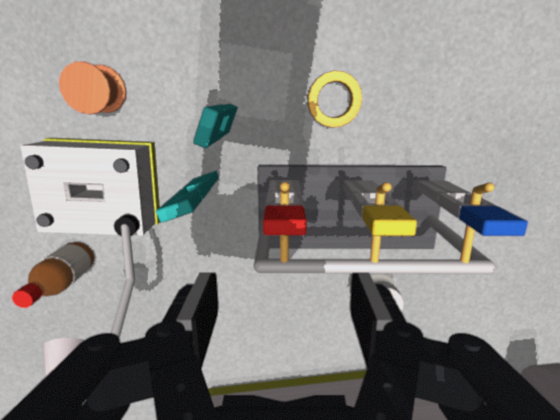

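Tab at (284,220), slot mouth at (84,191), both in the same view. Refining both.

```bash
python3 - <<'E'
from h import *
np.set_printoptions(precision=4,suppress=True)
w,t=pickle.load(open('v3.pkl','rb'))
print(w['img'][202:240,270:298].mean(1).astype(int).tolist())
o,_=ray(w,(280,210));print('cam',o)
I=cv2.cvtColor(w['img'],cv2.COLOR_RGB2HSV)
m=cv2.inRange(I,(0,0,150),(180,40,255));z=np.zeros_like(m);z[135:250,15:165]=m[135:250,15:165]
cn,hi=cv2.findContours(z,cv2.RETR_CCOMP,cv2.CHAIN_APPROX_NONE)
for c,h in zip(cn,hi[0]):
    if cv2.contourArea(c)>200:
        r=cv2.minAreaRect(c);b=cv2.boxPoints(r);P=np.array([onz(w,p,.05) for p in b]);print('hole' if h[3]>=0 else 'outer',r,'\n',P,P.mean(0),onz(w,r[0],.05))
E
```

```text
[[139, 123, 96], [122, 108, 83], [101, 86, 71], [94, 52, 46], [95, 24, 22], [95, 17, 15], [95, 16, 14], [95, 17, 16], [95, 17, 16], [95, 17, 16], [94, 16, 15], [94, 17, 16], [94, 16, 15], [92, 16, 15], [92, 16, 15], [91, 16, 15], [95, 17, 15], [122, 23, 21], [153, 30, 27], [164, 33, 30], [167, 35, 32], [163, 34, 31], [160, 33, 30], [159, 33, 30], [159, 33, 30], [158, 32, 29], [155, 31, 29], [153, 31, 28], [152, 30, 28], [152, 31, 28], [152, 29, 27], [149, 28, 25], [133, 36, 30], [105, 61, 49], [89, 74, 59], [88, 77, 61], [90, 78, 62], [91, 80, 63]]
cam [ 0.447  -0.0668  0.3941]
outer ((89.5, 192.0), (114.0, 149.0), 90.0) 
 [[ 0.4459 -0.328   0.05  ]
 [ 0.4658 -0.1865  0.05  ]
 [ 0.5832 -0.2166  0.05  ]
 [ 0.5605 -0.3742  0.05  ]] [ 0.5139 -0.2763  0.05  ] [ 0.5107 -0.2756  0.05  ]
hole ((44.999996185302734, 219.50003051757812), (16.26345443725586, 16.26345443725586), 45.0) 
 [[ 0.5311 -0.3424  0.05  ]
 [ 0.5207 -0.3262  0.05  ]
 [ 0.5345 -0.3189  0.05  ]
 [ 0.5451 -0.3353  0.05  ]] [ 0.5329 -0.3307  0.05  ] [ 0.5328 -0.3307  0.05  ]
hole ((85.47923278808594, 190.97735595703125), (37.529762268066406, 15.203028678894043), 2.4895529747009277) 
 [[ 0.5132 -0.3008  0.05  ]
 [ 0.498  -0.2947  0.05  ]
 [ 0.5049 -0.258   0.05  ]
 [ 0.5203 -0.2636  0.05  ]] [ 0.5091 -0.2793  0.05  ] [ 0.509  -0.2793  0.05  ]
hole ((121.25001525878906, 165.25001525878906), (16.26345443725586, 15.55634880065918), 45.0) 
 [[ 0.4868 -0.2467  0.05  ]
 [ 0.4777 -0.2328  0.05  ]
 [ 0.4904 -0.2249  0.05  ]
 [ 0.4996 -0.2389  0.05  ]] [ 0.4886 -0.2358  0.05  ] [ 0.4886 -0.2358  0.05  ]
hole ((34.0, 161.5), (20.0, 15.0), 0.0) 
 [[ 0.4788 -0.332   0.05  ]
 [ 0.4646 -0.3264  0.05  ]
 [ 0.4673 -0.3072  0.05  ]
 [ 0.4815 -0.3126  0.05  ]] [ 0.473  -0.3196  0.05  ] [ 0.473  -0.3195  0.05  ]
```

```bash
python3 -m jog '[[0,0,0.02,-0.03,-0.02,1,0.4],[0,0,0,0,0,1,0.4],[0,0,0,0,0,1,0.4],[0,0,0,0,0,0.85,0.4],[0,0,0,0,0,0,0.4]]'
python3 -m jog '[[0,0,0,0,0,0,-1],[0,0,0,0,0,0,-1],[0,0,0,0,0,0,-1],[0,0,0,0,0,0,-1]]' 70
python3 -c "
from h import *
go([.530,-.0787,.156],-8.2)"
```

```text
t: 12.0
tool_pos: [0.5283, -0.0786, 0.1339]
tool_rot: [-0.224, -3.128, -0.002]
contact_force: [-0.5, 0.5, 0.9]
opening: 0.0594
grip_force: 0.0
t: 12.5
tool_pos: [0.5316, -0.0793, 0.1388]
tool_rot: [0.226, 3.129, 0.003]
contact_force: [2.1, 5.5, 6.3]
opening: 0.0289
grip_force: 69.5
tcp [ 0.5316 -0.0793  0.1388] t 12.5 turn deg [ 0.11  0.24 -0.06] shares of5 [ 0.02  0.05 -0.01]
shift/30 in final axes [ 0.06  0.01 -0.57]  in present axes [ 0.05  0.01 -0.57] q6 -1.72 grip 0.0289 69.48371171951294
```

```bash
python3 -m jog '[[0,0,0,0,0,-0.33,-1],[0,0,0,0,0,-0.33,-1],[0,0,0,0,0,0,-1],[0,0,0,0,0,0,-1]]'
```

```text
t: 13.0
tool_pos: [0.5297, -0.0801, 0.156]
tool_rot: [-0.227, -3.133, 0.0]
contact_force: [-0.0, 0.1, -1.1]
opening: 0.0288
grip_force: 69.0
```

```bash
python3 -m jog '[[0,0,0,0,0,-0.1,-1],[0,0,0,0.5,0,0,-1],[0,0,0,0.5,0,0,-1],[0,0,0,0,0,0,-1]]';  python3 -m jog '[[0,0,0,0.7,0,0,-1],[0,0,0,0.7,0,0,-1],[0,0,0,0,0,0,-1],[0,0,0,0,0,0,-1]]'
python3 - <<'E'
from h import *
from station import viewer
w=viewer.get_image('wrist');t=viewer.get_image('top');pickle.dump((w,t),open('v4.pkl','wb'))
cv2.imwrite('pics/c4.png',np.hstack([crop(w,130,140,300,210,400,300),crop(t,220,150,200,150,400,300)]))
go([.509,-.281,.30],-10.3)
E
```

```text
t: 13.5
tool_pos: [0.4997, -0.0755, 0.159]
tool_rot: [-0.227, -3.133, -0.0]
contact_force: [0.1, -0.1, -2.7]
opening: 0.0287
grip_force: 69.1
t: 14.0
tool_pos: [0.4596, -0.0698, 0.1597]
tool_rot: [0.227, 3.132, -0.0]
contact_force: [0.6, 0.1, -2.5]
opening: 0.0288
grip_force: 69.2
tcp [ 0.4595 -0.0698  0.1595] t 14.1 turn deg [-0.    0.03  2.03] shares of5 [-0.    0.01  0.41]
shift/30 in final axes [-2.88 -6.63 -4.68]  in present axes [-2.65 -6.73 -4.68] q6 -1.74 grip 0.0287 69.1972267627716
```

View pics/c4.png

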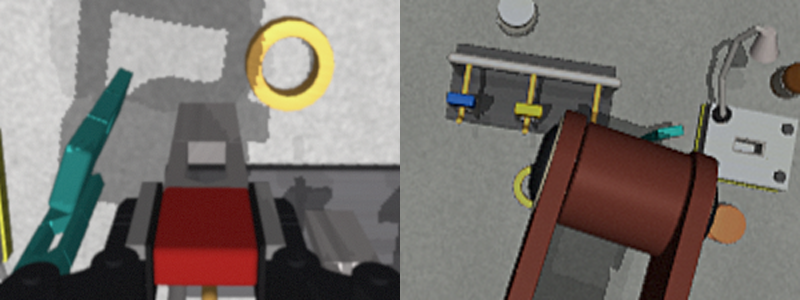

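Blade is clear of the hook, held and plumb. Lift it and move, stopping short of the slot for a look.

```bash
python3 -m jog '[[0,0,0,0,0,-0.95,-1],[0,0,0,0,0,-0.95,-1],[0,0,0,0,0,-0.95,-1],[0,0,0,0,0,-0.95,-1],[0,0,0.41,0,0,-0.9,-1]]' >/dev/null
python3 -m jog '[[0,0,0,-0.58,-0.9,0,-1],[0,0,0,-0.58,-0.9,0,-1],[0,0,0,-0.58,-0.9,0,-1],[0,0,0,-0.58,-0.9,0,-1],[0,0,0,-0.55,-0.9,0,-1]]' >/dev/null
python3 -m jog '[[0,0,0,0,0,0,-1],[0,0,0,0,0,0,-1],[0,0,0,0,0,0,-1]]'
python3 - <<'E'
from h import *
from station import viewer
w=viewer.get_image('wrist');t=viewer.get_image('top');pickle.dump((w,t),open('v5.pkl','wb'))
cv2.imwrite('pics/w5.png',cv2.cvtColor(w['img'],cv2.COLOR_RGB2BGR))
go([.509,-.281,.30],-10.3)
E
```

```text
t: 15.72
tool_pos: [0.5193, -0.2172, 0.3004]
tool_rot: [0.281, 3.129, 0.0]
contact_force: [0.3, 0.2, -3.1]
opening: 0.0286
grip_force: 69.7
tcp [ 0.5193 -0.2172  0.3005] t 15.825 turn deg [-0.    0.02  0.03] shares of5 [-0.    0.    0.01]
shift/30 in final axes [-0.04 -2.15  0.02]  in present axes [-0.04 -2.15  0.02] q6 -1.92 grip 0.0289 69.66467499732971
```

View pics/w5.png

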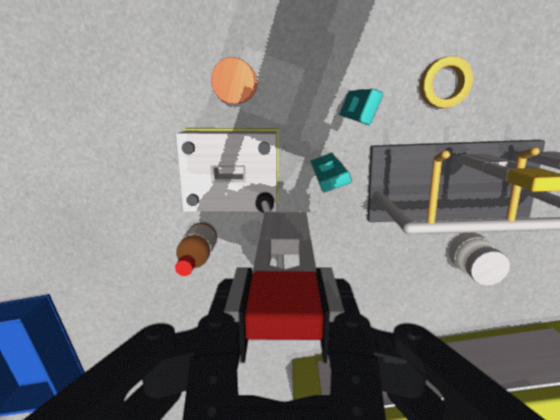

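Slot mouth at (228,172), foot underside edge near row 212 at cols 255–316, tab front face from row 271. Computing blade-vs-slot offset in this one camera.

```bash
python3 - <<'E'
from h import *
from station import status
np.set_printoptions(precision=4,suppress=True)
w,t=pickle.load(open('v5.pkl','rb'));im=w['img']
print('foot col',[int(x) for x in im[204:222,270:300].mean((1,2))])
print('foot row@220',[int(x) for x in im[216:224,248:324].mean((0,2))])
print('tab col',im[262:350:1,270:300,0].mean(1).astype(int).tolist())
for r in(280,300,312,330):
    x=np.where(cv2.inRange(cv2.cvtColor(im,cv2.COLOR_RGB2HSV),(0,150,60),(6,255,255))[r,230:340])[0]+230;print(r,x.min(),x.max())
def slot(v,box):
    m=cv2.inRange(cv2.cvtColor(v['img'],cv2.COLOR_RGB2HSV),(0,0,130),(180,40,255));z=np.zeros_like(m);x,y,a,b=box;z[y:y+b,x:x+a]=m[y:y+b,x:x+a]
    cn,hi=cv2.findContours(z,cv2.RETR_CCOMP,cv2.CHAIN_APPROX_NONE)
    for c,h in zip(cn,hi[0]):
        if cv2.contourArea(c)>80:
            r=cv2.minAreaRect(c);b=cv2.boxPoints(r);P=np.array([onz(v,p,.05) for p in b]);print('hole' if h[3]>=0 else 'outer',np.round(r[0],1),np.round(r[1],1),r[2],P.mean(0),np.linalg.norm(P[1]-P[0]),np.linalg.norm(P[2]-P[1]))
slot(w,(170,120,115,100));print('TOP');slot(t,(365,195,60,55))
o,_=ray(w,(280,210));print('cam',o)
R=Ro.from_rotvec(status.get_obs()['tool_rot']).as_matrix();print(R)
E
```

```text
foot col [106, 107, 108, 110, 112, 116, 118, 110, 93, 83, 81, 81, 80, 80, 80, 79, 79, 78]
foot row@220 [116, 114, 112, 110, 110, 113, 113, 112, 112, 111, 110, 111, 114, 115, 104, 86, 76, 74, 74, 76, 76, 77, 77, 77, 76, 76, 75, 74, 73, 73, 72, 72, 72, 75, 76, 76, 76, 77, 79, 80, 79, 80, 84, 85, 86, 87, 85, 85, 86, 86, 86, 85, 86, 86, 86, 87, 86, 86, 93, 123, 162, 178, 179, 177, 177, 179, 179, 177, 178, 180, 180, 179, 179, 180, 182, 182]
tab col [160, 161, 161, 150, 129, 107, 89, 77, 74, 81, 85, 85, 85, 85, 86, 86, 85, 86, 86, 86, 86, 86, 86, 86, 86, 86, 86, 87, 86, 86, 86, 86, 86, 86, 87, 87, 86, 87, 86, 87, 86, 87, 87, 87, 87, 87, 87, 87, 87, 88, 93, 103, 117, 129, 137, 141, 145, 149, 151, 151, 151, 151, 151, 151, 151, 151, 151, 151, 150, 150, 150, 150, 150, 149, 150, 149, 143, 143, 166, 182, 185, 183, 182, 182, 183, 184, 184, 183]
280 252 316
300 248 319
312 247 321
330 245 322
outer [281.5 168.5] [41.  5.] 90.0 [ 0.5154 -0.2189  0.05  ] 0.005608246932109965 0.04741097414730995
outer [223.  169.5] [ 99. 106.] 90.0 [ 0.5069 -0.2855  0.05  ] 0.11576487387042572 0.11488848211554312
hole [192.8 199.8] [12.  12.7] 45.0 [ 0.5331 -0.3284  0.05  ] 0.015880082806155726 0.013783008600969121
hole [227.8 174.6] [30.9 15. ] 5.710593223571777 [ 0.5111 -0.2809  0.05  ] 0.017664076561226486 0.0351327271754447
hole [188.2 147.4] [13.4 13.4] 63.43495178222656 [ 0.473  -0.3174  0.05  ] 0.01543992181303189 0.014374668968932651
hole [264. 147.] [12. 14.] 0.0 [ 0.4876 -0.2338  0.05  ] 0.015548240142036625 0.013359841864561142
TOP
outer [379.8 225.8] [19.4 21.5] 19.653823852539062 [ 0.5003 -0.2453  0.05  ] 0.05396043368226731 0.04821107582128711
cam [ 0.4377 -0.2022  0.4436]
[[-0.984   0.1783  0.0003]
 [ 0.1783  0.984  -0.0001]
 [-0.0004 -0.     -1.    ]]
```

```bash
python3 - <<'E'
from h import *
np.set_printoptions(precision=4,suppress=True)
w,t=pickle.load(open('v5.pkl','rb'));im=w['img']
g=cv2.cvtColor(im,cv2.COLOR_RGB2GRAY)
for r in range(163,187):print(r,g[r,206:250].tolist())
ex=np.array([.984,-.1783]);ey=np.array([.1783,.984]);tcp=np.array([.5193,-.2172])
for n,p,z in(('foot front L',(262.6,212),.209),('foot front R',(306.8,212),.209),('tab top front',(284,314),.333),('tab top rear',(284,339),.333),('tab bot front',(284,268),.297)):
    P=onz(w,p,z);print(n,P,'rel tool x,y mm',1e3*(P[:2]-tcp)@ex,1e3*(P[:2]-tcp)@ey)
E
```

```text
163 [220, 220, 220, 220, 220, 220, 220, 221, 221, 222, 222, 215, 183, 148, 134, 134, 133, 134, 134, 135, 135, 132, 133, 135, 134, 133, 132, 132, 148, 191, 214, 220, 220, 219, 221, 220, 220, 220, 220, 220, 219, 219, 219, 219]
164 [221, 221, 220, 220, 218, 217, 218, 217, 217, 214, 215, 208, 167, 137, 130, 132, 134, 133, 133, 132, 133, 132, 132, 133, 132, 133, 131, 131, 142, 172, 204, 214, 218, 217, 216, 214, 214, 214, 217, 220, 220, 221, 221, 220]
165 [221, 222, 221, 221, 202, 192, 191, 192, 185, 176, 185, 180, 148, 120, 115, 119, 121, 118, 119, 120, 119, 119, 121, 119, 120, 119, 118, 124, 143, 161, 181, 189, 190, 189, 186, 179, 174, 177, 188, 208, 221, 221, 222, 222]
166 [222, 221, 222, 217, 194, 176, 170, 163, 158, 151, 154, 153, 143, 131, 126, 117, 112, 111, 112, 111, 112, 111, 112, 113, 113, 113, 113, 121, 144, 165, 175, 176, 178, 176, 175, 170, 169, 164, 172, 198, 217, 220, 222, 222]
167 [221, 220, 221, 216, 196, 175, 161, 140, 122, 114, 115, 116, 139, 172, 173, 145, 129, 125, 125, 125, 124, 126, 126, 125, 125, 125, 126, 127, 150, 187, 201, 203, 202, 205, 204, 202, 198, 179, 173, 
[... 3916 characters left out ...]
76, 170]
186 [228, 228, 228, 229, 222, 196, 168, 154, 154, 152, 152, 152, 152, 155, 151, 153, 151, 154, 152, 152, 152, 158, 191, 222, 228, 228, 229, 229, 229, 227, 228, 227, 224, 222, 226, 224, 200, 177, 173, 173, 165, 149, 141, 137]
foot front L [ 0.5121 -0.2309  0.209 ] rel tool x,y mm -4.606863593930404 -14.800933611081959
foot front R [ 0.5177 -0.2     0.209 ] rel tool x,y mm -4.629894818318002 16.598666678196174
tab top front [ 0.5134 -0.2158  0.333 ] rel tool x,y mm -6.072786577769886 0.35683769444067237
tab top rear [ 0.5244 -0.2177  0.333 ] rel tool x,y mm 5.067679327232199 0.366320230150308
tab bot front [ 0.5132 -0.2157  0.297 ] rel tool x,y mm -6.285279855736506 0.3694453007687244
```

```bash
python3 - <<'E'
from h import *
w,t=pickle.load(open('v5.pkl','rb'))
for p in((227.7,173.4),(228.0,172.9)):print(onz(w,p,.05))
for a,b in(((210,173.4),(245.4,173.4)),((227.7,164.7),(227.7,182))):print(np.linalg.norm(onz(w,a,.05)-onz(w,b,.05)))
P=onz(w,(227.8,173.2),.05)
go([P[0],P[1]-.0005,.30],-10.3)
E
```

```text
[ 0.50960522 -0.28067908  0.05      ]
[ 0.50909791 -0.28020685  0.05      ]
0.040632520288400975
0.020207571709496237
tcp [ 0.5193 -0.2172  0.3005] t 15.825 turn deg [-0.    0.02  0.03] shares of5 [-0.    0.    0.01]
shift/30 in final axes [-0.06 -2.15  0.02]  in present axes [-0.06 -2.15  0.02] q6 -1.92 grip 0.0289 69.66467499732971
```

```bash
python3 -m jog '[[0,0,0,-0.02,-0.72,0,-1],[0,0,0,-0.02,-0.72,0,-1],[0,0,0,-0.02,-0.71,0,-1],[0,0,0,0,0,0,-1],[0,0,0,0,0,0,-1]]' >/dev/null
python3 -m jog '[[0,0,0,0,0,1,-1],[0,0,0,0,0,1,-1],[0,0,0,0,0,1,-1],[0,0,0,0,0,1,-1],[0,0,0,0,0,0.7,-1]]' >/dev/null
python3 -m jog '[[0,0,0,0,0,0,-1],[0,0,0,0,0,0,-1]]'
python3 - <<'E'
from h import *
from station import viewer
np.set_printoptions(precision=4,suppress=True)
w=viewer.get_image('wrist')
pickle.dump(w,open('v6.pkl','wb'))
go([.5093,-.281,.107],-10.3)
g=cv2.cvtColor(w['img'],cv2.COLOR_RGB2GRAY)
pr=proj(w,[[.5093,-.2805,.05]]+[[.5093+.984*a+.1783*b,-.2805-.1783*a+.984*b,.05] for a in(-.01,.01) for b in(-.02,.02)]);print(pr)
c=int(pr[0,0])
print('rows',[int(x) for x in g[130:225,c-12:c+12].mean(1)])
print('foot rows around 205-225')
for r in range(190,216,4):print(r,g[r,235:335].tolist())
E
```

```text
t: 17.32
tool_pos: [0.5103, -0.282, 0.1608]
tool_rot: [0.282, 3.127, -0.002]
contact_force: [0.6, -0.1, -2.3]
opening: 0.0289
grip_force: 69.9
tcp [ 0.5104 -0.2822  0.1612] t 17.375 turn deg [-0.08  0.16 -0.01] shares of5 [-0.02  0.03 -0.  ]
shift/30 in final axes [0.04 0.03 1.81]  in present axes [0.05 0.04 1.81] q6 -2.02 grip 0.0289 69.88907933235168
[[285.3949 207.945 ]
 [258.9887 195.3588]
 [311.847  195.3775]
 [259.5829 220.2076]
 [311.1738 220.2312]]
rows [119, 118, 117, 117, 117, 117, 116, 111, 93, 82, 103, 118, 109, 88, 76, 74, 74, 74, 82, 109, 136, 144, 144, 142, 140, 137, 135, 135, 136, 136, 138, 138, 138, 138, 144, 152, 163, 170, 176, 180, 186, 198, 212, 219, 222, 222, 223, 222, 221, 219, 216, 214, 214, 215, 216, 218, 220, 221, 220, 218, 215, 213, 214, 216, 219, 215, 187, 165, 163, 159, 142, 132, 132, 128, 100, 77, 73, 75, 75, 75, 74, 76, 80, 82, 81, 81, 80, 80, 81, 80, 78, 78, 78, 78, 78]
foot rows around 205-225
190 [216, 216, 216, 217, 216, 217, 216, 216, 216, 215, 216, 217, 216, 216, 216, 216, 216, 215, 215, 216, 215, 216, 216, 214, 217, 217, 215, 216, 216, 217, 216, 2
[... 2540 characters left out ...]
4, 75, 74, 76, 75, 74, 75, 73, 73, 75, 75, 74, 74, 75, 77, 76, 74, 75, 75, 81, 85, 85, 84, 78, 76, 108, 161, 182, 183, 190, 210, 218, 218, 218, 219, 218, 217, 218, 217, 218, 218, 217, 217, 216, 217, 217, 218, 216, 216, 217, 219, 210, 175]
214 [132, 131, 132, 132, 132, 131, 132, 133, 132, 132, 132, 133, 132, 133, 133, 133, 133, 133, 132, 134, 132, 131, 132, 132, 127, 119, 115, 115, 103, 84, 76, 74, 76, 76, 74, 78, 77, 78, 75, 76, 75, 75, 74, 73, 74, 72, 77, 80, 77, 81, 86, 87, 86, 88, 87, 89, 86, 88, 90, 85, 86, 88, 86, 85, 87, 87, 86, 89, 88, 87, 85, 94, 127, 167, 182, 185, 192, 207, 214, 214, 213, 214, 213, 214, 214, 213, 214, 213, 212, 215, 213, 212, 214, 214, 212, 210, 200, 162, 136, 131]
```

```bash
python3 -m jog '[[0,0,0,0.04,0.04,0,-1],[0,0,0,0,0,0.4,-1],[0,0,0,0,0,0.4,-1],[0,0,0,0,0,0,-1],[0,0,0,0,0,0,-1]]'; python3 -m jog '[[0,0,0,0,0,0.25,-1],[0,0,0,0,0,0.25,-1],[0,0,0,0,0,0.2,-1],[0,0,0,0,0,0,-1],[0,0,0,0,0,0,-1]]'
```

```text
t: 18.0
tool_pos: [0.5083, -0.2801, 0.135]
tool_rot: [-0.283, -3.128, -0.001]
contact_force: [0.4, -0.9, -1.8]
opening: 0.0286
grip_force: 70.0
t: 18.62
tool_pos: [0.5084, -0.2802, 0.1143]
tool_rot: [-0.283, -3.128, -0.0]
contact_force: [-0.9, 0.7, -2.2]
opening: 0.0293
grip_force: 70.0
```

```bash
python3 -m jog '[[0,0,0,0,0,0.15,-1],[0,0,0,0,0,0,-1],[0,0,0,0,0,0,-1]]'; python3 -m jog '[[0,0,0,0,0,0.1,-1],[0,0,0,0,0,0,-1],[0,0,0,0,0,0,-1]]';python3 -m jog '[[0,0,0,0,0,0.1,-1],[0,0,0,0,0,0,-1],[0,0,0,0,0,0,-1]]'
```

```text
t: 19.0
tool_pos: [0.5084, -0.2802, 0.1098]
tool_rot: [-0.283, -3.129, -0.0]
contact_force: [0.2, 0.4, -2.6]
opening: 0.0287
grip_force: 70.0
t: 19.38
tool_pos: [0.5085, -0.2802, 0.1068]
tool_rot: [-0.283, -3.129, -0.0]
contact_force: [0.2, 0.5, -2.5]
opening: 0.0286
grip_force: 70.0
t: 19.75
tool_pos: [0.5092, -0.2806, 0.106]
tool_rot: [0.282, 3.128, -0.001]
contact_force: [-1.9, 1.9, 6.4]
opening: 0.029
grip_force: 71.0
```

Floor contact is exactly where expected. Release and rise.

```bash
python3 -m jog '[[0,0,0,0,0,0,-0.1],[0,0,0,0,0,0,0.4],[0,0,0,0,0,0,0.4],[0,0,0,0,0,0,0.4],[0,0,0,0,0,-0.5,0.4]]' >/dev/null
python3 -m jog '[[0,0,0,0,0,-1,0.4],[0,0,0,0,0,-1,0.4],[0,0,0,0,0,-1,0.4],[0,0,0,0,0,-1,0.4],[0,0,0,0,0,-1,0.4]]' > /dev/null
python3 -m jog '[[0,0,0,0,0,0,0.4],[0,0,0,0,0,0,0.4],[0,0,0,0,0,0,0.4],[0,0,0,0,0,0,0.4]]'
python3 - <<'E'
from h import *
from station import viewer
np.set_printoptions(precision=4,suppress=True)
w=viewer.get_image('wrist');t=viewer.get_image('top');pickle.dump((w,t),open('v7.pkl','wb'))
m=cv2.inRange(cv2.cvtColor(w['img'],cv2.COLOR_RGB2HSV),(0,150,60),(6,255,255));n,l,st,c=cv2.connectedComponentsWithStats(m);print([(x.tolist(),y.round(1)) for x,y in zip(st[1:],c[1:]) if x[4]>50])
C=np.array([.5093,-.2805]);ex=np.array([.984,-.1783]);ey=np.array([.1783,.984])
print('pred tab (home):')
for z in(.103,.139):
  for a in(-.006,.006):
    print(z,a,proj(w,[[*(C+ex*a+ey*b),z] for b in(-.015,.015)]).round(1).tolist())
i=int(np.argmax(st[1:,4]))+1;cx=int(c[i][0]);y0,h=st[i][1],st[i][3];print('profile',y0,w['img'][y0-3:y0+h+4,cx-8:cx+8,0].mean(1).astype(int).tolist())
s=viewer.get_image('scene');d=pickle.load(open('v0.pkl','rb'))
for n,lo,hi,b in(('yel',(24,150,60),(32,255,255),(262,185,30,30)),('blu',(105,150,60),(125,255,255),(280,165,30,30))):
  for v in(d['scene'],s):
    x,y,a,q=b;mm=cv2.moments(cv2.inRange(cv2.cvtColor(v['img'],cv2.COLOR_RGB2HSV),lo,hi)[y:y+q,x:x+a],True);print(n,mm['m00'],mm['m10']/mm['m00']+x,mm['m01']/mm['m00']+y)
x,y,a,b=330,125,60,60;pickle.dump(s,open('s7.pkl','wb'))
E
```

```text
t: 21.5
tool_pos: [0.5081, -0.2799, 0.2674]
tool_rot: [-0.282, -3.127, -0.002]
contact_force: [0.4, 0.3, -0.4]
opening: 0.0597
grip_force: 0.0
[([267, 188, 35, 23, 733], array([284. , 199.8])), ([229, 270, 19, 22, 330], array([238. , 280.5]))]
pred tab (home):
0.103 -0.006 [[266.5, 186.9], [299.5, 186.9]]
0.103 0.006 [[266.7, 199.6], [299.3, 199.6]]
0.139 -0.006 [[264.5, 197.8], [301.4, 197.8]]
0.139 0.006 [[264.7, 211.9], [301.2, 211.8]]
profile 188 [124, 120, 103, 91, 89, 90, 90, 91, 92, 92, 90, 90, 112, 168, 203, 212, 212, 211, 210, 203, 198, 191, 184, 177, 169, 152, 129, 130, 139, 142]
yel 25.0 275.24 196.08
yel 15.0 275.93333333333334 195.46666666666667
blu 54.0 294.35185185185185 179.38888888888889
blu 99.0 294.8888888888889 180.62626262626262
```

```bash
python3 -c "
from station import finish_job
print(finish_job())"
```

```text
the job is handed in; nothing more can be done
None
```

I handed the job in at about 22 s: the lever is at about -0.38 rad by the camera, inside the idle band; the red blade is released and fully home in the slot; the blue and yellow blades still hang on their hooks; I saw no contact with anything else on the bench, though I didn't re-measure the bystanders' positions, and no verdict came back.

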